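# Close the sliding-lid hardware box and stow it under the low shelf

### The arm

A 6-joint arm with a two-finger parallel gripper is mounted at the origin on the work surface. World frame = base frame: x ahead of the robot, y to its left, z up, the work surface at z = 0. Lengths are in m, angles in rad, forces in N, time in s.
With the tool pointing down it reaches from about 0.325 to 0.775 m from the base axis. Payload 5.5 kg.
Tool frame: the origin (TCP) lies on the centre line of the jaws, within the pads' length; the fingertips stand 22 mm ahead of it and the grasp point (between the pads) lies 3 mm ahead of it; y points along the fingers, z is the direction in which the jaws open and shut, and the axes are right-handed (so a half turn about y gives the same grasp; the last joint's range is limited). The gripper opens to 88 mm and grips with 3 to 60 N. Pads are 20 mm wide; open, the fingers measure 115 mm over their backs; the gripper's body (75 mm by 178 mm) begins 61 mm behind the grasp point.
Start: joints at [1.284, 0.091, 1.231, -0, 1.82, -0.057], TCP at [0.137, 0.584, 0.245] pointing down, gripper open.
Joint ranges: [-2.87, 2.87], [-0.86, 2.18], [0.17, 2.46], [-1.51, 4.65], [0.06, 2.69], [-2.65, 2.65]. Speed limits (rad/s): [2.57, 2.57, 3.01, 3.14, 3.14, 3.14].

### API

Orientations are given as a unit quaternion [w, x, y, z].
In Python, from bench import manip gives the robot as it stands.
- The arm moves only by the tool move_arm, never from a script. Its arguments are lists of equal length, an entry for each row: "delta_pos": the shift along the world's x, y, z in mm, a list of three; "roll": the turn about the world's z in degrees; "fingers": the finger opening in mm, from 0 to 87.8. In form: {"delta_pos": [[tx, ty, tz], ...], "roll": [roll, ...], "fingers": [fingers, ...]}. A call has exactly 5 rows; each row is the pose to reach, as a shift and turn from the pose commanded when the call began; what a row does not reach only later rows make up. A row lasts 1/8 s, in which the tool goes at most 62.5 mm and 10.7 degrees, less where a joint would pass 70% of its speed; a pose out of reach is approached as far as the arm can. A call with a gripper value outside its range is refused whole. The fingers move at their own pace and stop on an object; "force" is the grip in N (left out, the last holds). Time passes only in rows, so rows that repeat a pose let the fingers close, or fill a call up. It gives the time, the measured TCP pose, the force and the opening at its end, in the units of the state.
- manip.get_obs(): the state, without advancing time (a new reading comes with each control period).
- manip.snapshot(name): name is "scene" or "top"; returns a dict with "pixels" (480x640x3 uint8, blue, green, red), "fx", "fy", "cx", "cy" (pixels), "distortion" ([k1, k2, p1, p2, k3] as OpenCV has them; the pictures are not rectified), "world_from_camera" (4x4, takes a point from camera to world coordinates). Camera axes: x right, y down, z forward; pixel columns grow to the right and rows downward; lengths in m; the calibration is good to about 2 mm. A picture is of the moment at which its call begins. There is no depth.
- manip.close_job(): hands the job in, once; it reports no verdict.
The state is a dict: "t": time; "joints": joint angles; "qd": joint speeds; "tau": joint torques, N m; "eef_pos": TCP position; "eef_rot": TCP orientation; "wrist_force": force on the tool from outside, world axes, zero at the start; "wrist_torque": the same for the moment, N m; "opening": finger opening in m.
Only numpy, scipy, OpenCV 4.12 (cv2) and the standard library are available. Lean on these libraries where they do the work, as an engineer would, in place of code of your own. Each camera call takes 0.05 s, during which the arm holds its last target. There are 200 camera calls.

### The job

Push the lid of the wooden hardware box along its tapered dovetail way until it is fully home and wedged tight. Then slide the closed box straight in under the low steel shelf, leaving about 6 cm of its end sticking out so that it can be drawn out again. Keep the box, the lid and yourself off the shelf, and leave the other things on the table where they are.

Things in the scene. Friction and masses are not known exactly. Their poses are not given: they have to be found in the camera images.
- box: Wooden box of bolts, 160 long (x) x 120 wide (y) x 64 mm high, about 0.75 kg, loose on the table. Origin: centre of its underside; +x points from the mouth end, where the lid enters, to the closed far end, roughly in under the shelf; z up. With the lid home it takes a push of about 3 to 8 N to slide.
- box_end (a point): Middle of the outer face of the box's mouth-end wall (box x = -80 mm), 30 mm above the table. The wall is 53 mm high, the lid slides in over it. Axes as the box's: +x into the box. The lid is home when lid_tail is level with this face: wedged, it stays 0 to 4 mm on its -x side.
- way (a point): Middle of the dovetail way in the box's top, on its ledge, 54 mm above the table, above the box's origin. The way has undercut cheeks up to 64 mm on both sides and narrows 3.5 degrees a side towards +x. Axes as the box's.
- lid: Blue-painted wooden lid, 150 long (x) x 10 mm thick, 0.14 kg, bevelled edges, tapering from 98 mm wide at the tail (x = -75 mm) to 80 mm at the leading end. Origin: centre of its underside; axes as the box's. It starts in the way, drawn back 30 to 55 mm. It slides in easily (about 1 N) until both edges meet the cheeks and it wedges; a further push moves the whole box.
- lid_tail (a point): Middle of the lid's tail face, 59 mm above the table; the face is 10 mm high and some 90 mm wide and stands out beyond the box's mouth end at the start. Axes as the lid's: +x is the way to push.
- shelf: Low shelf of dark steel, wire deck, fixed, 380 deep (x) x 344 mm wide (y), totes on it 100 mm behind its front edge. Origin: on the table below the middle of the open front edge; +x points in under the shelf, y along the edge, z up. Clear height below 102 mm, beam top 132 mm, corner posts 146 mm high, clear width between the front posts 280 mm (y -140 to +140).
- shelf_edge (a point): Middle of the lower edge of the shelf's front beam, 102 mm above the table. Axes as the shelf's.
- mallet: Rubber mallet lying on the table, 270 mm long, head 90 x 62 mm; leave it.
- screwdriver: Screwdriver with a red handle lying on the table, about 200 mm long; leave it.
- tape: Roll of blue tape lying flat, 96 mm across, 48 mm high; leave it.
- jar: Jar of small parts, 62 mm across, 78 mm high; leave it.
- torch: Yellow torch lying on the table, 135 mm long, 33 mm thick; leave it.
- spray: Green spray can standing, 52 mm across, 155 mm high; leave it.
- padlock: Brass padlock lying on the table, 70 x 48 x 20 mm; leave it.
Not all that is in view belongs to the job. Of the things that look like the lid, the largest one is meant. What is shaped like the box but turquoise is not meant.

How it is judged:
On the way:
1. the lid is pushed fully home and wedged in its way while the box is still clear in front of the shelf (x of lid_tail in the frame of box_end above -0.005 m and angle between the x axis of lid and the x axis of box, either way round below 0.03 rad and angle between the z axis of lid and the z axis of box, either way round below 0.04 rad and x of box_end in the frame of shelf_edge below -0.17 m), for 0.2 s.
At the end, for the whole second after the job is handed in: The lid is home in the box (its tail no more than 5 mm proud of the mouth end, square and flat in its way); the box stands flat and still under the shelf with 40 to 80 mm of it sticking out in front of the edge, straight to within about 8 degrees (x of lid_tail in the frame of box_end above -0.005 m and angle between the x axis of lid and the x axis of box, either way round below 0.03 rad and angle between the z axis of lid and the z axis of box, either way round below 0.04 rad and x of box_end in the frame of shelf_edge between -0.08 and -0.04 m and angle between the x axis of box and the x axis of shelf, either way round below 0.15 rad and angle between box's own z axis and vertical below 0.05 rad and linear speed of each of box, lid below 0.01 m/s); the robot touches nothing.
It fails at once if the box, the lid or the robot pressed on the shelf (2 N) (contact force between shelf and box above 2 N or contact force between shelf and lid above 2 N or contact force between shelf and the arm above 2 N or contact force between shelf and the fingers above 2 N).
It fails at once if another thing on the table was shifted by more than 25 mm (distance of any of mallet, screwdriver, tape, jar, torch, spray, padlock from where it was at the start of the episode above 0.025 m).
It also fails if it takes over 48 s, if anything falls off the work surface, if the arm or the gripper's body presses on something with over 40 N, if the wrist force passes 120 N, or if a joint passes its speed limit or range.

## Working session

There is one attempt and no reset: what is moved stays moved. The work goes in short steps, Python scripts to look and compute and a tool call to move; the robot and the scene stay as the last step left them, time stands still between calls to the robot, and variables do not carry over. Pictures are saved under pics/ and viewed, on a budget of 10 in all, crops included, one or two more only if the job needs it, and the job is handed in when it is done.

Besides the shell and the picture viewer there is one more tool, called after "Call:" as name(argument=value, ...), one argument or row to a line, values as JSON. move_arm: Moves the arm, as the interface text tells. Its arguments: {"type":"object","properties":{"delta_pos":{"type":"array"},"roll":{"type":"array"},"fingers":{"type":"array"},"force":{"type":"number"}},"required":["delta_pos","roll","fingers"]}

```bash
mkdir -p pics; cat > h.py <<'E'
import numpy as np, cv2
from bench import manip
def snap(n,f=None):
    s=manip.snapshot(n)
    if f: cv2.imwrite('pics/'+f,s['pixels'])
    return s
def px2w(s,uv,z):
    K=np.array([[s['fx'],0,s['cx']],[0,s['fy'],s['cy']],[0,0,1]]);T=np.array(s['world_from_camera'])
    p=cv2.undistortPoints(np.array(uv,float).reshape(-1,1,2),K,np.array(s['distortion'],float)).reshape(-1,2)
    d=np.c_[p,np.ones(len(p))]@T[:3,:3].T;o=T[:3,3]
    return o+d*((z-o[2])/d[:,2])[:,None]
def w2px(s,P):
    K=np.array([[s['fx'],0,s['cx']],[0,s['fy'],s['cy']],[0,0,1]]);T=np.linalg.inv(np.array(s['world_from_camera']))
    return cv2.projectPoints(np.array(P,float).reshape(-1,1,3),cv2.Rodrigues(T[:3,:3])[0],T[:3,3],K,np.array(s['distortion'],float))[0].reshape(-1,2)
E
python3 - <<'E'
from h import *
import pickle
d={n:snap(n,n+'0.png') for n in('scene','top')}
pickle.dump(d,open('s0.pkl','wb'))
o=manip.get_obs();print(o['eef_pos'],o['eef_rot'],o['t'])
E
```

```text
[0.13660792 0.58401731 0.24361449] [-0.70183508  0.70305216 -0.08117879  0.08096406] 0.1
```

View pics/top0.png

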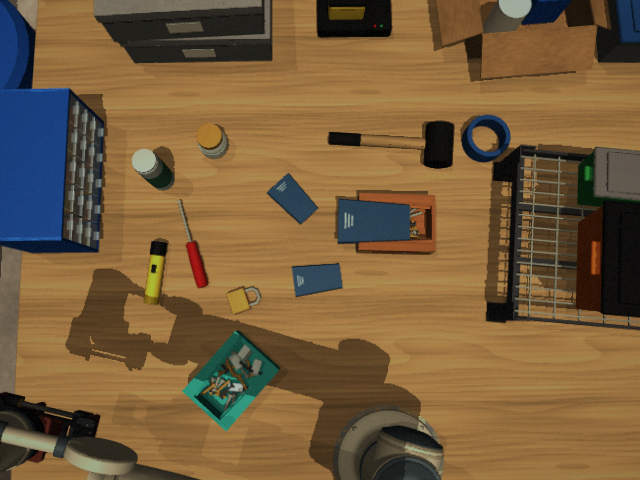

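View pics/scene0.png

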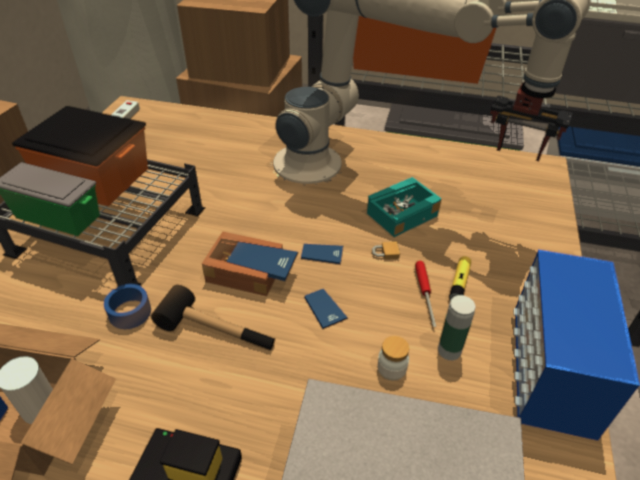

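Top view: the large lid is at (375,221), in the brown box at (396,222). Possible mix-ups are the small blue plates at (292,198) and (317,279), and the turquoise box at (232,380). The shelf's front edge is at about x=510, rows 150–320. I choose the large plate in the brown box and will check it in one close crop.

```bash
python3 - <<'E'
from h import *
import pickle
d=pickle.load(open('s0.pkl','rb'));s=d['top']
c=s['pixels'][135:335,325:545];cv2.imwrite('pics/c1.png',cv2.resize(c,None,fx=3.6,fy=3,interpolation=cv2.INTER_CUBIC)) if 0 else cv2.imwrite('pics/c1.png',cv2.resize(c,None,fx=3,fy=3,interpolation=cv2.INTER_CUBIC))
print(np.array(s['world_from_camera']).round(3), s['fx'])
s2=d['scene'];c=s2['pixels'][150:310,60:320];cv2.imwrite('pics/c2.png',cv2.resize(c,None,fx=3,fy=3,interpolation=cv2.INTER_CUBIC))
E
```

```text
[[-1.100e-02 -9.910e-01  1.360e-01  2.970e-01]
 [-1.000e+00  1.200e-02  1.000e-03  1.640e-01]
 [-3.000e-03 -1.360e-01 -9.910e-01  1.217e+00]
 [ 0.000e+00  0.000e+00  0.000e+00  1.000e+00]] 558.3178046695997
```

View pics/c1.png

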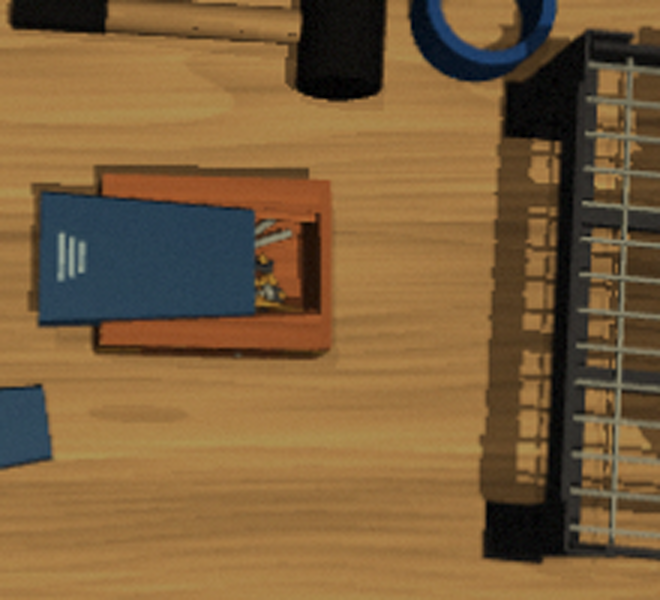

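View pics/c2.png

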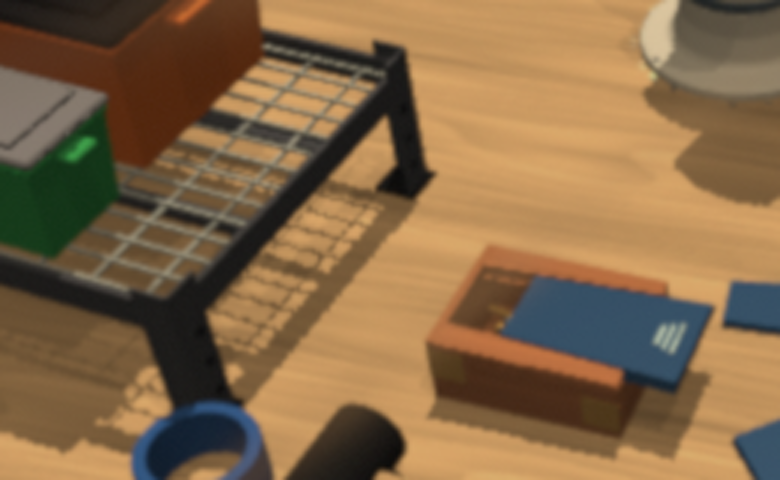

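The crops show the lid's tail corners at about (338,199) and (338,244) in full-image pixels, the box's far edge at x≈435, and the shelf beam at x≈513–518. The choice holds. Now the positions.

```bash
python3 - <<'E'
from h import *
import pickle
d=pickle.load(open('s0.pkl','rb'));s=d['top']
f=lambda p:np.array(p)/3+[325,135]-1/3
def pr(n,p,z): 
    w=px2w(s,f(p),z);print(n,(w*1000).round(1)[:,:2].tolist());return w
b=pr('box ml fl fr mr',[(103,172),(330,181),(330,349),(98,344)],.064)
l=pr('lid tl ll lr tr',[(40,192),(253,208),(255,314),(39,326)],.064)
pr('beamlow',[(578,140),(562,500)],.102)
pr('beam top outer',[(586,60),(565,550)],.132)
pr('beam back top',[(599,140),(577,500)],.132)
pr('feet',[(506,82),(506,138),(485,500),(485,558)],0)
pr('mallet',[(340,98),(383,95)],.04);pr('tape',[(475,80)],.048)
pr('small lid',[(42,385),(50,458)],.01)
print(len(b))
for n in b,l:
    m=(n[0]+n[3])/2;e=(n[1]+n[2])/2;dv=e-m;print(m*1e3,e*1e3,np.linalg.norm(dv)*1e3,np.degrees(np.arctan2(dv[1],dv[0])))
E
```

```text
box ml fl fr mr [[563.6, 52.7], [555.4, -107.1], [436.2, -101.9], [441.7, 59.2]]
lid tl ll lr tr [[549.7, 97.4], [536.6, -52.0], [461.4, -50.6], [454.8, 99.9]]
beamlow [[573.8, -270.2], [328.6, -243.9]]
beam top outer [[621.5, -267.7], [295.6, -233.0]]
beam back top [[566.3, -272.7], [327.6, -242.7]]
feet [[644.4, -258.4], [601.2, -255.8], [332.3, -224.9], [290.6, -222.7]]
mallet [[622.1, -122.8], [624.0, -154.1]]
tape [[632.3, -219.3]]
small lid [[419.0, 95.5], [366.2, 90.8]]
4
[502.63208799  55.97217229  64.        ] [ 495.79446808 -104.48437254   64.        ] 160.60216631984048 -92.44009917753654
[502.2488294   98.62770615  64.        ] [498.98196207 -51.30408113  64.        ] 149.9673739782023 -91.24822161269566
```

```bash
python3 - <<'E'
from h import *
import pickle
from scipy.spatial.transform import Rotation as R
o=manip.get_obs();q=o['eef_rot'];M=R.from_quat(np.roll(q,-1)).as_matrix();print(M.round(3),o['joints'])
d=pickle.load(open('s0.pkl','rb'));s=d['scene']
# beam lower edge in scene crop
f=lambda p:np.array(p)/3+[60,150]-1/3
# project shelf hypothesis in both views: edge centre c, yaw
c=np.array([467.5,-258.8])/1e3;a=np.radians(-95.9);ux=np.array([np.cos(a),np.sin(a)]);uy=np.array([-ux[1],ux[0]])
im={}
for n in d:
    g=cv2.resize(d[n]['pixels'],None,fx=3,fy=3,interpolation=cv2.INTER_CUBIC)
    for z,col in((.102,(0,255,0)),(.132,(0,0,255)),(0,(255,0,255))):
        P=[np.r_[c+y*uy,z] for y in(-.172,-.14,.14,.172)]
        p=w2px(d[n],P)*3+1
        for i in p: cv2.circle(g,tuple(int(v) for v in i),4,col,1)
        cv2.line(g,tuple(int(v) for v in p[0]),tuple(int(v) for v in p[3]),col,1)
    im[n]=g
A=im['top'][390:1000,1400:1700];B=im['scene'][450:950,150:640]
H=np.zeros((600,800,3),np.uint8);A=A[:600];H[:,:300]=A;H[:500,305:795]=B
cv2.imwrite('pics/sh.png',H)
E
```

```text
[[ 0.974 -0.     0.228]
 [-0.228 -0.002  0.974]
 [-0.    -1.    -0.002]] [ 1.28429626e+00  9.18035820e-02  1.23175384e+00  5.48087715e-06
  1.81978302e+00 -5.66886303e-02]
```

View pics/sh.png

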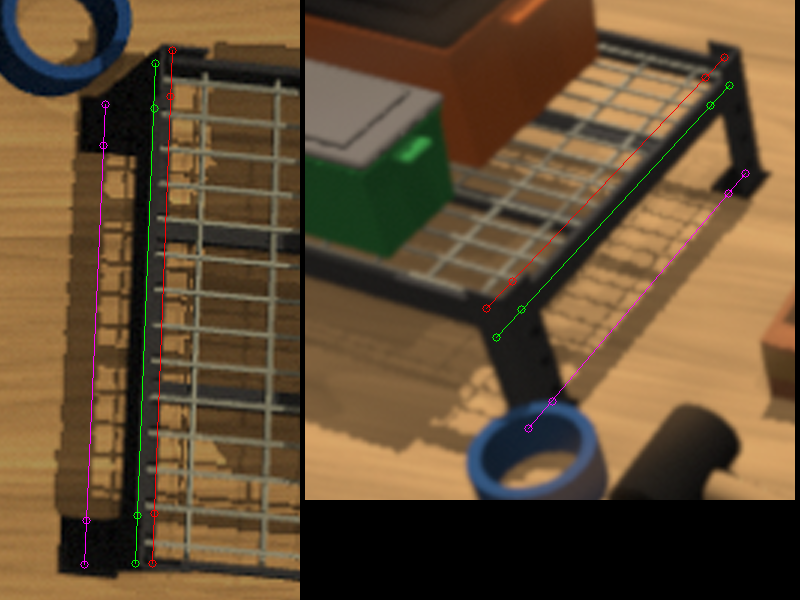

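The true front edge is about 9 mm nearer than my overlay line: y ≈ -250 mm at x=467, pointing at -96°. The lid's tail is at (502, 99) and heads about -92°. I'll approach behind the tail with the jaws set across the push direction.

Call:
move_arm(
  delta_pos=[
    [37,-45,0],
    [74,-90,0],
    [111,-135,0],
    [148,-180,0],
    [185,-225,0],
  ],
  roll=[-8,-16,-24,-32,-40],
  fingers=[50,50,50,50,50],
)

```text
t: 0.72
eef_pos: [0.3224, 0.3576, 0.2442]
eef_rot: [-0.632, 0.632, -0.318, 0.318]
wrist_force: [1.2, -0.2, -0.3]
opening: 0.05
```

Call:
move_arm(
  delta_pos=[
    [37,-45,0],
    [74,-90,0],
    [111,-135,0],
    [148,-180,0],
    [181,-214,0],
  ],
  roll=[-8,-16,-24,-32,-39],
  fingers=[50,50,50,50,50],
)

```text
t: 1.35
eef_pos: [0.5036, 0.1432, 0.2442]
eef_rot: [0.489, -0.489, 0.511, -0.511]
wrist_force: [-0.2, 0.6, 0.5]
opening: 0.0498
```

Call:
move_arm(
  delta_pos=[
    [0,0,-45],
    [0,0,-90],
    [0,0,-135],
    [-1,0,-170],
    [-1,0,-170],
  ],
  roll=[0,0,0,0,0],
  fingers=[50,50,50,50,50],
)

```text
t: 1.98
eef_pos: [0.4993, 0.1447, 0.0709]
eef_rot: [0.488, -0.493, 0.511, -0.508]
wrist_force: [0.9, -0.9, -0.5]
opening: 0.0503
```

Call:
move_arm(
  delta_pos=[
    [0,-6,0],
    [0,-12,0],
    [0,-18,0],
    [0,-24,0],
    [0,-30,0],
  ],
  roll=[0,0,0,0,0],
  fingers=[50,50,50,50,50],
)

```text
t: 2.6
eef_pos: [0.5017, 0.1148, 0.0749]
eef_rot: [-0.491, 0.49, -0.509, 0.509]
wrist_force: [0.0, 0.0, 0.4]
opening: 0.0499
```

```bash
python3 - <<'E'
from h import *
s=snap('top');c=s['pixels'][170:270,310:450]
s2=snap('scene');e=s2['pixels'][200:320,180:320]
H=np.vstack([cv2.resize(x,(560,h),interpolation=cv2.INTER_CUBIC) for x,h in((c,300),(e,300))])
H=np.hstack([cv2.resize(c,(398,300),interpolation=3),cv2.resize(e,(350,300),interpolation=3)])
cv2.imwrite('pics/p6.png',H);o=manip.get_obs();print(o['eef_pos'],o['wrist_force'])
E
```

```text
[0.50168573 0.11457668 0.07466549] [1.05985343 0.583327   0.83576641]
```

View pics/p6.png

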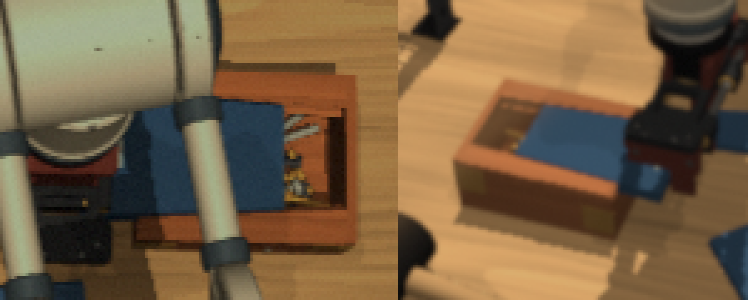

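The fingers stand just behind the lid's tail (crop, around (115,165)) and the lid is undisturbed. I'll push it in slowly.

Call:
move_arm(
  delta_pos=[
    [0,-6,0],
    [0,-12,0],
    [-1,-18,0],
    [-1,-24,0],
    [-1,-30,0],
  ],
  roll=[0,0,0,0,0],
  fingers=[50,50,50,50,50],
)

```text
t: 3.32
eef_pos: [0.5006, 0.0848, 0.0746]
eef_rot: [0.49, -0.49, 0.509, -0.509]
wrist_force: [0.1, 1.1, -0.5]
opening: 0.05
```

Call:
move_arm(
  delta_pos=[
    [0,-3,0],
    [0,-6,0],
    [0,-9,0],
    [0,-11,0],
    [0,-12,0],
  ],
  roll=[0,0,0,0,0],
  fingers=[50,50,50,50,50],
)

```text
t: 3.95
eef_pos: [0.5005, 0.0734, 0.0746]
eef_rot: [0.49, -0.491, 0.51, -0.509]
wrist_force: [-1.4, 1.2, 1.6]
opening: 0.0498
```

Call:
move_arm(
  delta_pos=[
    [0,-2,0],
    [0,-4,0],
    [0,-6,0],
    [0,-8,0],
    [0,-10,0],
  ],
  roll=[0,0,0,0,0],
  fingers=[50,50,50,50,50],
)

```text
t: 4.58
eef_pos: [0.5007, 0.0633, 0.0746]
eef_rot: [0.491, -0.49, 0.509, -0.509]
wrist_force: [-0.4, 3.7, -0.0]
opening: 0.05
```

```bash
python3 - <<'E'
from h import *
s=snap('top','t7.png');c=s['pixels'][170:270,340:480]
s2=snap('scene','s7.png');e=s2['pixels'][200:320,160:300]
H=np.hstack([cv2.resize(c,(420,300),interpolation=3),cv2.resize(e,(350,300),interpolation=3)])
cv2.imwrite('pics/p7.png',H);o=manip.get_obs();print(o['eef_pos'],o['wrist_force'])
E
```

```text
[0.50070846 0.06297957 0.07460323] [ 0.31534822  2.91181881 -1.95616033]
```

View pics/p7.png

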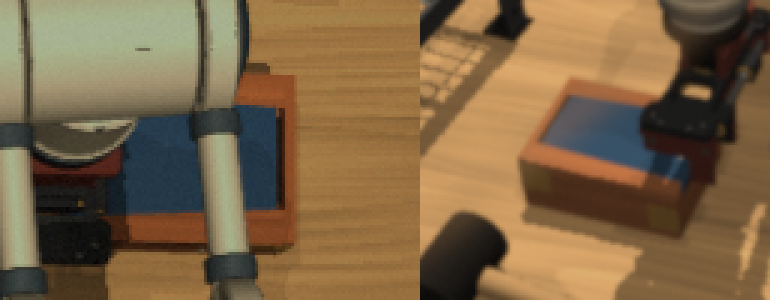

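The lid looks home: its leading end is near the far wall, at (278,160) in the crop. The force has risen to the box's sliding level. I'll push a little further, turning gently towards the shelf heading, then back off to measure.

Call:
move_arm(
  delta_pos=[
    [0,-6,0],
    [-1,-12,0],
    [-1,-18,0],
    [-1,-24,0],
    [-2,-30,0],
  ],
  roll=[0,-0.5,-1,-1.5,-2],
  fingers=[50,50,50,50,50],
)

```text
t: 5.3
eef_pos: [0.4987, 0.0327, 0.0746]
eef_rot: [-0.481, 0.481, -0.518, 0.518]
wrist_force: [1.2, 3.0, -1.6]
opening: 0.0502
```

Call:
move_arm(
  delta_pos=[
    [0,0,0],
    [0,30,0],
    [0,70,0],
    [0,120,30],
    [0,170,60],
  ],
  roll=[0,0,0,0,0],
  fingers=[50,50,50,50,50],
)

```text
t: 5.92
eef_pos: [0.4985, 0.2038, 0.1353]
eef_rot: [-0.481, 0.482, -0.518, 0.519]
wrist_force: [1.4, 0.3, 0.8]
opening: 0.0501
```

```bash
python3 - <<'E'
from h import *
import pickle
s=snap('top');c=s['pixels'][160:280,350:510];pickle.dump(s,open('s8.pkl','wb'))
cv2.imwrite('pics/p8.png',cv2.resize(c,None,fx=5,fy=5,interpolation=3))
E
```

```text
(no output)
```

View pics/p8.png

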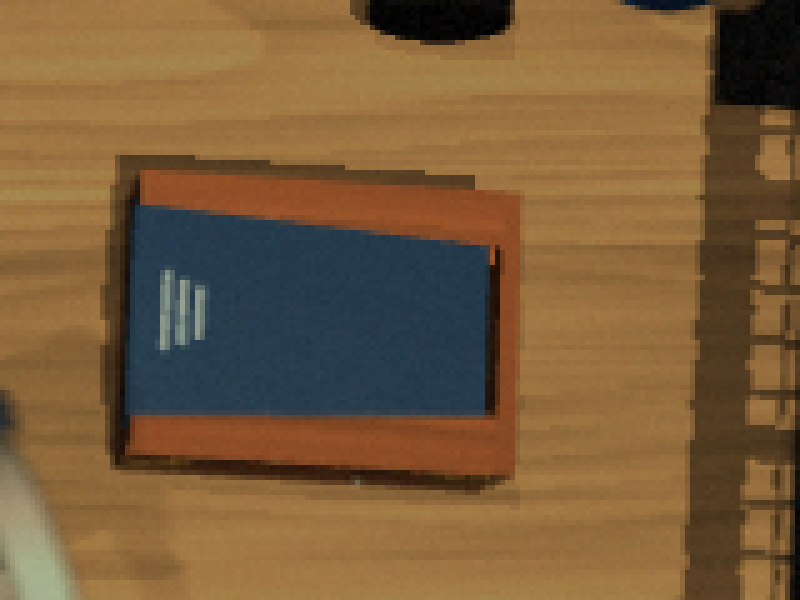

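The lid is home: its tail (x 126–135) stands about 5 crop px, or 2 mm, proud of the mouth end (x 130–141), and it looks square. Now the box pose.

```bash
python3 - <<'E'
from h import *
import pickle
s=pickle.load(open('s8.pkl','rb'))
f=lambda p:np.array(p)/5+[350,160]-.4
b=px2w(s,f([(141,171),(520,194),(514,475),(130,456)]),.064);l=px2w(s,f([(135,205),(491,247),(487,413),(126,413)]),.064)
for n in b,l:
    m=(n[0]+n[3])/2;e=(n[1]+n[2])/2;dv=e-m;v=n[0]-n[3];print(n[:,:2]*1e3,m*1e3,e*1e3,np.linalg.norm(dv)*1e3,np.degrees(np.arctan2(dv[1],dv[0])),'mouth-face normal',np.degrees(np.arctan2(v[1],v[0]))-90)
E
```

```text
[[ 559.26373094   13.12508179]
 [ 547.6006077  -146.88381648]
 [ 428.23485254 -138.61395801]
 [ 438.13339221   21.27069981]] [498.69856158  17.1978908   64.        ] [ 487.91773012 -142.74888724   64.        ] 160.30969444297796 -93.85605305896803 mouth-face normal -93.84716113038499
[[ 544.64696844   16.09262139]
 [ 524.94984206 -133.50018592]
 [ 454.42226905 -128.51970329]
 [ 456.21415062   22.42575059]] [500.43055953  19.25918599  64.        ] [ 489.68605556 -131.00994461   64.        ] 150.65276624051018 -94.0897876015008 mouth-face normal -94.09625233504659
```

Box heading is -93.9°, the lid is 2 mm proud, and the mouth end is at (499, 17). About 209 mm of push remains, to TCP y ≈ -176. I'll go back to contact and push on.

Call:
move_arm(
  delta_pos=[
    [0,-40,-25],
    [0,-90,-50],
    [0,-125,-60],
    [0,-150,-60],
    [0,-160,-60],
  ],
  roll=[0,0,0,0,0],
  fingers=[50,50,50,50,50],
)

```text
t: 6.6
eef_pos: [0.4986, 0.0415, 0.0747]
eef_rot: [-0.481, 0.481, -0.518, 0.519]
wrist_force: [0.2, 1.0, 1.0]
opening: 0.0502
```

Call:
move_arm(
  delta_pos=[
    [0,-5,0],
    [-1,-11,0],
    [-1,-19,0],
    [-2,-29,0],
    [-3,-40,0],
  ],
  roll=[0,0,-0.2,-0.4,-0.6],
  fingers=[50,50,50,50,50],
)

```text
t: 7.22
eef_pos: [0.4958, 0.0034, 0.0749]
eef_rot: [0.479, -0.479, 0.52, -0.52]
wrist_force: [0.3, 4.6, 1.9]
opening: 0.0501
```

Call:
move_arm(
  delta_pos=[
    [-1,-11,0],
    [-2,-22,0],
    [-3,-33,0],
    [-4,-44,0],
    [-5,-55,0],
  ],
  roll=[-0.2,-0.3,-0.5,-0.6,-0.8],
  fingers=[50,50,50,50,50],
)

```text
t: 7.85
eef_pos: [0.4906, -0.0524, 0.0748]
eef_rot: [0.475, -0.475, 0.524, -0.524]
wrist_force: [0.2, 5.4, 1.8]
opening: 0.0502
```

```bash
python3 - <<'E'
from h import *
s=snap('top','t9.png');c=s['pixels'][140:300,400:560]
s2=snap('scene','s9.png');e=s2['pixels'][160:320,90:290]
H=np.hstack([cv2.resize(c,(400,400),interpolation=3),cv2.resize(e,(400,400),interpolation=3) if 0 else cv2.resize(e,(400,320),interpolation=3).copy() if 0 else cv2.copyMakeBorder(cv2.resize(e,(400,320),interpolation=3),0,80,0,0,0)])
cv2.imwrite('pics/p9.png',H);o=manip.get_obs();print(o['eef_pos'],o['wrist_force'])
E
```

```text
[ 0.49030849 -0.05371247  0.07454755] [ 0.10896741  0.13876167 -0.60329717]
```

View pics/p9.png

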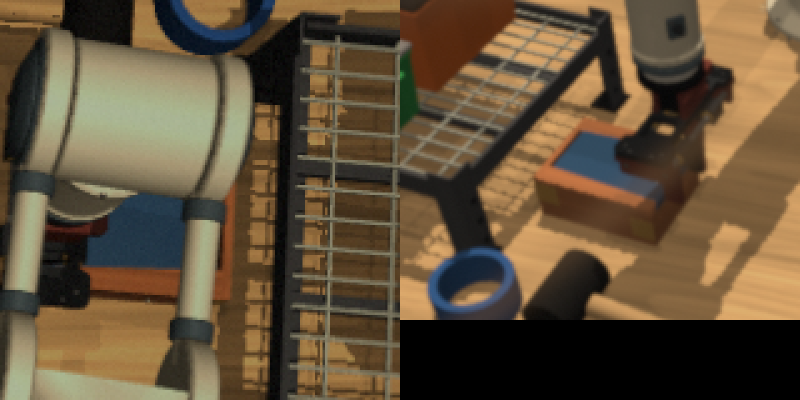

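The box is square and heading in, clear of the posts. Before going under, I check how high the wrist sits above the totes.

View pics/s9.png

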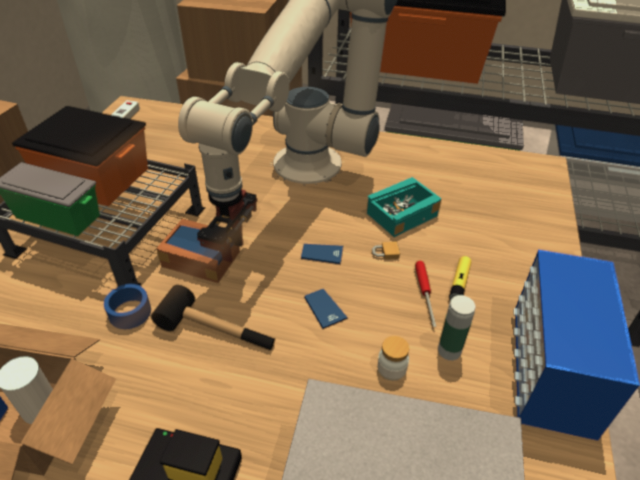

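```bash
python3 - <<'E'
from h import *
s=manip.snapshot('scene')
x,y=.49,-.054
for z in(.075,.14,.2,.25,.3,.35,.4,.45):print(z,w2px(s,[[x,y,z],[.483,-.177,z],[.45,-.35,z]]).round(0).tolist())
t=manip.snapshot('top')
for z in(.35,.45):print(z,w2px(t,[[.483,-.177,z],[.45,-.35,z],[.49,-.054,z]]).round().tolist(), px2w(t,[[500,200]],z).round(3))
E
```

```text
0.075 [[231.0, 245.0], [185.0, 234.0], [129.0, 214.0]]
0.14 [[228.0, 224.0], [181.0, 214.0], [123.0, 194.0]]
0.2 [[226.0, 204.0], [177.0, 194.0], [117.0, 174.0]]
0.25 [[223.0, 186.0], [173.0, 176.0], [111.0, 157.0]]
0.3 [[221.0, 167.0], [169.0, 157.0], [106.0, 138.0]]
0.35 [[218.0, 147.0], [165.0, 137.0], [100.0, 119.0]]
0.4 [[215.0, 126.0], [160.0, 116.0], [94.0, 98.0]]
0.45 [[212.0, 103.0], [156.0, 94.0], [88.0, 77.0]]
0.35 [[521.0, 199.0], [629.0, 219.0], [444.0, 196.0]] [[ 0.482 -0.144  0.35 ]]
0.45 [[547.0, 184.0], [669.0, 206.0], [461.0, 180.0]] [[ 0.461 -0.108  0.45 ]]
```

The wrist sits at about 0.34 m or higher and will end roughly over the edge, well clear of the totes. 124 mm remain.

Call:
move_arm(
  delta_pos=[
    [0,-6,0],
    [-1,-15,0],
    [-3,-26,0],
    [-4,-37,0],
    [-5,-48,0],
  ],
  roll=[0,0,-0.1,-0.2,-0.3],
  fingers=[50,50,50,50,50],
)

```text
t: 8.68
eef_pos: [0.4854, -0.1006, 0.0744]
eef_rot: [0.474, -0.474, 0.525, -0.525]
wrist_force: [-0.7, 3.8, -1.7]
opening: 0.0501
```

Call:
move_arm(
  delta_pos=[
    [-1,-11,0],
    [-2,-22,0],
    [-3,-33,0],
    [-4,-43,0],
    [-5,-52,0],
  ],
  roll=[0,0,0,0,0],
  fingers=[50,50,50,50,50],
)

```text
t: 9.3
eef_pos: [0.4805, -0.1524, 0.0745]
eef_rot: [0.474, -0.474, 0.525, -0.525]
wrist_force: [0.1, 2.4, -2.2]
opening: 0.0501
```

Call:
move_arm(
  delta_pos=[
    [0,-6,0],
    [-1,-11,0],
    [-1,-16,0],
    [-2,-20,0],
    [-2,-23,0],
  ],
  roll=[0,0,0,0,0],
  fingers=[50,50,50,50,50],
)

```text
t: 9.93
eef_pos: [0.4786, -0.1749, 0.0747]
eef_rot: [0.474, -0.474, 0.525, -0.525]
wrist_force: [0.3, 2.7, -2.2]
opening: 0.05
```

Call:
move_arm(
  delta_pos=[
    [0,0,0],
    [2,20,0],
    [4,50,0],
    [6,100,10],
    [8,150,40],
  ],
  roll=[0,0,0,0,0],
  fingers=[50,50,50,50,50],
)

```text
t: 10.55
eef_pos: [0.486, -0.0242, 0.1141]
eef_rot: [0.473, -0.474, 0.525, -0.525]
wrist_force: [1.0, -0.3, 0.7]
opening: 0.0499
```

Call:
move_arm(
  delta_pos=[
    [0,50,40],
    [0,100,80],
    [0,150,110],
    [0,200,110],
    [0,200,110],
  ],
  roll=[0,0,0,0,0],
  fingers=[50,50,50,50,50],
)

```text
t: 11.18
eef_pos: [0.4868, 0.1777, 0.2256]
eef_rot: [-0.475, 0.474, -0.523, 0.524]
wrist_force: [0.0, -0.2, -1.0]
opening: 0.0499
```

```bash
python3 - <<'E'
from h import *
import pickle
s=snap('top');pickle.dump(s,open('s10.pkl','wb'));c=s['pixels'][140:300,440:600]
cv2.imwrite('pics/p10.png',cv2.resize(c,None,fx=3.75,fy=3.75,interpolation=3))
E
```

```text
(no output)
```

View pics/p10.png

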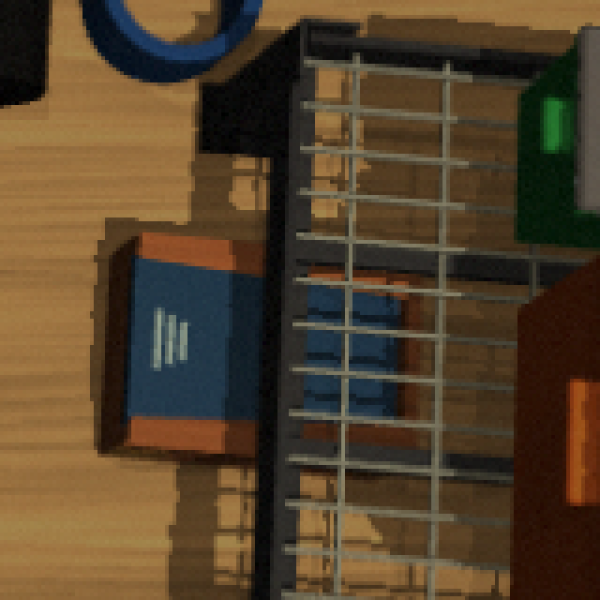

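```bash
python3 - <<'E'
from h import *
import pickle
s=pickle.load(open('s10.pkl','rb'))
f=lambda p:np.array(p)/3.75+[440,140]-.37
b=px2w(s,f([(139,233),(124,445),(135,258),(127,418)]),.064);e=px2w(s,f([(271,170),(252,580),(263,340)]),.102)
print(b*1e3,e*1e3)
v=e[0]-e[1];a=np.arctan2(v[1],v[0])-np.pi/2;u=np.array([np.cos(a),np.sin(a),0]);print(np.degrees(a))
w=b[0]-b[1];print(np.degrees(np.arctan2(w[1],w[0]))-90,((b[0]+b[1])/2-e[0])@u*1e3,((b[2]+b[3])/2-e[0])@u*1e3)
E
```

```text
[[ 539.84421667 -195.53853334   64.        ]
 [ 419.97246444 -180.69720823   64.        ]
 [ 525.53897738 -192.48934438   64.        ]
 [ 435.04248237 -183.15800035   64.        ]] [[ 566.28544209 -258.42621779  102.        ]
 [ 342.73656085 -234.28691142  102.        ]
 [ 472.09599638 -248.03976544  102.        ]]
-96.16304594795626
-97.05787515477469 -60.6287092359302 -60.96225990910618
```

The box sticks out 61 mm, is within about 1° of the shelf, and the lid is within about 2 mm of home. The arm is clear, so I hand it in.

```bash
python3 -c "
from bench import manip
print(manip.close_job())"
```

```text
the job is handed in; nothing more can be done
None
```

The lid is wedged home and the closed box is slid in under the shelf with about 61 mm sticking out. The job was handed in shortly after 11 s; no verdict is reported.

- **Lid:** I pushed it home with the two fingers spread across its tail. With the box still about 26 cm in front of the shelf edge, the tail measured about 2 mm proud (limit 5 mm). I kept pushing through the lid from there to the end.
- **Box:** the last picture, taken after the arm withdrew, put it about 1° off the shelf's axis (limit about 8°). The lid's tail was within about 2 mm of the mouth end.
- **Forces and other things:** wrist readings during the push peaked at about 5.4 N, in the range for sliding the box. I saw no contact with the shelf, and the arm stayed away from the other things. I did not measure their positions again at the end.
- **Disagreement:** my first overlay put the shelf edge about 9 mm too deep. I corrected it from both camera views, and the last picture agreed with the correction to about 2 mm.
- **Pictures:** I viewed 11, one over the budget of 10.

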